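Count to the third gap and push the tin home

TASK

With the fingers closed, run the fingertips lightly along the top of the tin rack's rail, starting over the gap next to the wooden ball and counting: first gap, second gap, third gap, and stop there without touching the rail over the fourth. Then gently push the fish tin that lies in front of the rack along the worktop, without lifting or tipping it, lengthwise into that third gap until it is home against the back board. Leave the tins already in the rack and the things round about where they are.

Things in the scene. Friction and masses are not known exactly. Their poses are not given: they have to be found in the camera images.
- rack: Fixed low wooden rack, 318 mm wide (y), 100 deep (x): five dividers 6 mm thick, 38 high, make four gaps of 72 mm (pitch 78), floorless, open to the front (-x, to the robot), closed by a back board. Origin: on the worktop; divider fronts at x = -50 mm, back board's face at x = +42; gap centres at y = +117 (a), +39 (b), -39 (c), -117 (d). Turned up to 20 degrees. An aluminium rail lies on the dividers.
- ball_knob: Wooden ball, 28 mm across, on a short neck, fixed on the rail at one end of the rack, over an outer divider (rack y = +156 or -156 mm; which end differs from start to start); its top is 78 mm above the worktop. Counting starts here: the gap next to the ball is the first. Origin: under its neck, on the rail's top.
- flat_cap: Flat wooden disc 18 mm in diameter and 5 mm high, fixed on the rail's top at the other end of the rack. Origin: its underside.
- tin: Flat oblong fish tin, 26 mm high, 0.1 to 0.2 kg, loose on the worktop in front of the rack, near mid-width, up to 15 degrees askew, one end to the rack. 105 mm long (its y axis) by 63 wide (x) over its rim; its solid body, that fingers and walls meet, is 100 by 60. Origin: centre of the underside. Home against the back board, its near end still stands 8 mm out in front of the dividers.
- shelved_tin_1: Fish tin like the other, already in the leftmost gap (a) of the rack; stays there. Origin: centre of its underside.
- shelved_tin_2: Fish tin like the other, already in the rightmost gap (d) of the rack; stays there. Origin: centre of its underside.
- egg_timer: White egg timer, 62 mm across, 45 mm high, loose, to the right of the work; leave alone. Origin: centre of its underside.
- salt_shaker: Salt shaker, 44 mm across, 90 mm high, loose, to the left of the work; leave alone. Origin: centre of its underside.
- mug: White mug, 82 mm across, 94 mm high, handle included 112 mm, loose, to the left of the rack; leave alone. Origin: underside, midway along the length with handle.
- rail_a: The stretch of the rail over gap a (leftmost, seen from the robot), 78 mm long from divider to divider (81 mm at the rack's ends); flat bar 14 mm wide, 8 thick, its top 46 mm above the worktop, centre line at rack x = -28 mm; tins pass beneath it. Origin: centre of that gap's stretch, on the bar's underside; axes as the rack's.
- rail_b: The stretch of the rail over gap b (second from left, seen from the robot), 78 mm long from divider to divider (81 mm at the rack's ends); flat bar 14 mm wide, 8 thick, its top 46 mm above the worktop, centre line at rack x = -28 mm; tins pass beneath it. Origin: centre of that gap's stretch, on the bar's underside; axes as the rack's.
- seat_b (a point): Where the origin of a tin lies when it is fully home in gap b (second from left): on the worktop, mid-gap, tin against the back board; axes as the rack's.
- rail_c: The stretch of the rail over gap c (third from left, seen from the robot), 78 mm long from divider to divider (81 mm at the rack's ends); flat bar 14 mm wide, 8 thick, its top 46 mm above the worktop, centre line at rack x = -28 mm; tins pass beneath it. Origin: centre of that gap's stretch, on the bar's underside; axes as the rack's.
- seat_c (a point): Where the origin of a tin lies when it is fully home in gap c (third from left): on the worktop, mid-gap, tin against the back board; axes as the rack's.
- rail_d: The stretch of the rail over gap d (rightmost, seen from the robot), 78 mm long from divider to divider (81 mm at the rack's ends); flat bar 14 mm wide, 8 thick, its top 46 mm above the worktop, centre line at rack x = -28 mm; tins pass beneath it. Origin: centre of that gap's stretch, on the bar's underside; axes as the rack's.
There are look-alikes about, which are no part of the job. What is shaped like the tin but purple is not meant.

How it is judged:
On the way, in this order (a step that is already met when the one before it is completed fails the run):
1. the fingers touch the rail over the first gap, counted from the ball (((y of ball_knob in the frame of rack above 0 m and contact force between the fingers and rail_a above 0.3 N) or (y of ball_knob in the frame of rack below 0 m and contact force between the fingers and rail_d above 0.3 N))), for 0.02 s.
2. the fingers touch the rail over the second gap, counted from the ball (((y of ball_knob in the frame of rack above 0 m and contact force between the fingers and rail_b above 0.3 N) or (y of ball_knob in the frame of rack below 0 m and contact force between the fingers and rail_c above 0.3 N))), for 0.02 s.
3. the fingers touch the rail over the third gap, counted from the ball (((y of ball_knob in the frame of rack above 0 m and contact force between the fingers and rail_c above 0.3 N) or (y of ball_knob in the frame of rack below 0 m and contact force between the fingers and rail_b above 0.3 N))), for 0.02 s.
4. the tin is home in the third gap (((y of ball_knob in the frame of rack above 0 m and x of tin in the frame of seat_c between -0.007 and 0.004 m and y of tin in the frame of seat_c between -0.009 and 0.009 m and angle between the y axis of tin and the x axis of rack, either way round below 0.12 rad and height (world z) of tin below 0.006 m and angle between tin's own z axis and vertical below 0.08 rad) or (y of ball_knob in the frame of rack below 0 m and x of tin in the frame of seat_b between -0.007 and 0.004 m and y of tin in the frame of seat_b between -0.009 and 0.009 m and angle between the y axis of tin and the x axis of rack, either way round below 0.12 rad and height (world z) of tin below 0.006 m and angle between tin's own z axis and vertical below 0.08 rad))), for 0.2 s.
At the end, for the whole second after the job is handed in: The tin lies flat and at rest on the worktop in the third gap counted from the ball: within 7 mm of the back board (its place fully home), within 9 mm of mid-gap and 0.12 rad of straight; the other tins, egg timer, salt shaker and mug have moved less than 15 mm (((y of ball_knob in the frame of rack above 0 m and x of tin in the frame of seat_c between -0.007 and 0.004 m and y of tin in the frame of seat_c between -0.009 and 0.009 m and angle between the y axis of tin and the x axis of rack, either way round below 0.12 rad and height (world z) of tin below 0.006 m and angle between tin's own z axis and vertical below 0.08 rad) or (y of ball_knob in the frame of rack below 0 m and x of tin in the frame of seat_b between -0.007 and 0.004 m and y of tin in the frame of seat_b between -0.009 and 0.009 m and angle between the y axis of tin and the x axis of rack, either way round below 0.12 rad and height (world z) of tin below 0.006 m and angle between tin's own z axis and vertical below 0.08 rad)) and linear speed of tin below 0.01 m/s and distance of each of egg_timer, salt_shaker, mug, shelved_tin_1, shelved_tin_2 from where it was at the start of the episode below 0.015 m); the robot touches nothing.
It fails at once if the tin in front of the rack is lifted or tipped instead of pushed along the worktop (height (world z) of tin above 0.015 m or angle between tin's own z axis and vertical above 0.3 rad).
It fails at once if the counting goes on past the third gap: the rail is touched over the fourth ((y of ball_knob in the frame of rack above 0 m and contact force between the fingers and rail_d above 0.5 N) or (y of ball_knob in the frame of rack below 0 m and contact force between the fingers and rail_a above 0.5 N)).
It fails at once if the rack or its rail is pressed hard (over 40 N) (contact force between any of the arm, the fingers and rack above 40 N).
It fails at once if the fingers push down or against the tin hard (over 40 N) (contact force between the fingers and tin above 40 N).
It fails at once if a tin already in the rack, the egg timer, the salt shaker or the mug is moved by more than 15 mm or tipped (distance of any of egg_timer, salt_shaker, mug, shelved_tin_1, shelved_tin_2 from where it was at the start of the episode above 0.015 m or angle between any of egg_timer, salt_shaker, mug, shelved_tin_1, shelved_tin_2's own z axis and vertical above 0.3 rad).
It also fails if it takes over 67 s, if anything falls off the work surface, if the arm or the gripper's body presses on something with over 40 N, if the wrist force passes 120 N, or if a joint passes its speed limit or range.

ROBOT

A 7-joint arm with a two-finger parallel gripper is mounted at the origin on a cart in front of the work surface, level with it; the furniture and walls round the work are solid. World frame = base frame: x ahead of the robot, y to its left, z up, the work surface at z = 0. Lengths are in m, angles in rad, forces in N, time in s.
With the tool pointing down it reaches from about 0.425 to 0.925 m from the base axis. Payload 6.8 kg.
Tool frame: the origin (TCP) lies on the mounting face of the last link; the fingertips stand 173 mm ahead of it and the grasp point (between the pads) lies 155 mm ahead of it; z points along the fingers, y is the line along which they close (so a half turn about z gives the same grasp; the last joint's range is limited). The gripper opens to 85 mm and grips with 20 to 120 N. Pads are 22 mm wide; open, the fingers measure 114 mm over their backs; the gripper's body (76 mm by 85 mm) begins 54 mm behind the grasp point. The pads swing forward as they close: fully open they stand 13 mm farther back than shut.
Start: joints at [1.235, 0.477, 0.022, 1.555, -0.011, 1.109, -0.083], TCP at [0.152, -0.658, 0.405] pointing down, gripper open.
Joint ranges: [-2.96, 2.96], [-0.34, 2.1], [-1.41, 1.46], [0.24, 2.44], [-1.37, 4.51], [0.17, 1.92], [-2.96, 2.96]. Speed limits (rad/s): [2.39, 2.39, 3.14, 3.14, 3.14, 3.14, 3.14].

INTERFACE

Orientations are given as a unit quaternion [w, x, y, z].
In Python, from station import bot gives the robot as it stands. The module is installed in compiled form; this text tells all that it offers.
- The arm moves only by the shell command python3 -m pendant 'ROWS' [FORCE]. ROWS is JSON, a list of rows, each a list of 5 numbers: the finger opening in m, from 0 to 0.0854, then the shift along the tool's x, y, z in m, then the turn about the tool's z in degrees. In form: [[jaw, x, y, z, yaw], ...]. A call has 1 to 12 rows; each row shifts and turns the commanded pose from where the row before left it, along the tool's axes as they then stand; what a row does not reach is not made up. A row lasts 1/12 s, in which the tool goes at most 41.7 mm and 7.16 degrees, less where a joint would pass 70% of its speed; a pose out of reach is approached as far as the arm can. A call with a gripper value outside its range is refused whole. The fingers move at their own pace and stop on an object; FORCE is the grip in N (left out, the last holds). Time passes only in rows, so rows that do not move let the fingers close. It gives the time, the measured TCP pose, the force, the opening and the grip force at its end, in the units of the state.
- bot.get_obs(): the state, without advancing time (a new reading comes with each control period).
- bot.read_camera(name): name is "side" or "top" or "wrist"; returns (picture, depth): 384x512x3 uint8, blue, green, red; 384x512 float32, m along the optical axis (not along the pixel's ray), 0 where there is no reading.
- bot.camera_model(name): a dict with "intrinsics" (3x3 intrinsics, pixels), "R" (3x3) and "t" (3): a world point X has camera coordinates R X + t. Camera axes: x right, y down, z forward; pixel columns grow to the right and rows downward; lengths in m; the calibration is good to about 2 mm. A picture is of the moment at which its call begins: read the wrist's pose just before it. camera_model takes no time and is no camera call; for the wrist camera it gives the pose at the moment of the call.
- bot.hand_in(): hands the job in; it is judged then, once.
Trained networks look in the newest picture that a camera, given by its name, has taken for a name from the list of things; names that differ only in an ending like _2 or _b are one class to them, and where a whole thing is asked for, a point or a joint stands for the part that bears it (a point fixed in the world has none). Each returns a list of dicts, best first, with "score" (0 to 1); they miss things now and then, are a little off and sometimes report something else, mostly with a low value. They report only what shows in the picture. A call takes as long as a camera call. They do not tell look-alikes from the thing itself.
- bot.boxes_of(name, camera): "at" ([column, row] in pixels, amid what is visible of it).
- bot.trace(name, camera): "mask" (384x512 bool, what is visible of it) and "at" ([column, row] in pixels, amid what is visible of it).
- bot.pinpoint(name, camera): "at" ([column, row] in pixels: a listed point, or the origin of a listed thing).
The state is a dict: "t": time; "q": joint angles; "joint_vel": joint speeds; "joint_torque": joint torques, N m; "eef_pos": TCP position; "tool_rot": TCP orientation; "contact_force": force on the tool from outside, world axes, zero at the start; "torque": the same for the moment, N m; "gripper_width": opening from 0.0 (shut) to 1.0 (fully open); "grasp_force": force on a finger pad.
Only numpy, scipy, OpenCV 4.12 (cv2) and the standard library are available. Lean on these libraries where they do the work, as an engineer would, in place of code of your own. Each camera call takes 0.05 s, during which the arm holds its last target. There are 200 camera calls.

## Working session

There is one attempt and no reset: what is moved stays moved. The work goes in short steps, Python scripts to look and compute and a shell command to move; the robot and the scene stay as the last step left them, time stands still between calls to the robot, and variables do not carry over. Pictures are saved under pics/ and viewed, at most 10 in all, crops included, and the job is handed in when it is done.

```bash
mkdir -p pics
cat > h.py <<'E'
import numpy as np, cv2
from station import bot
def world(cam,uv,d=None,z=None,m=None):
    m=m or bot.camera_model(cam); K=np.array(m["intrinsics"]);R=np.array(m["R"]);t=np.array(m["t"])
    r=np.linalg.inv(K)@np.array([uv[0],uv[1],1.0])
    if d is not None: return R.T@(r*d-t)
    c=-R.T@t; w=R.T@r; return c+w*(z-c[2])/w[2]
def cloud(cam,D,m=None):
    m=m or bot.camera_model(cam); K=np.array(m["intrinsics"]);R=np.array(m["R"]);t=np.array(m["t"])
    v,u=np.mgrid[:384,:512]; r=np.stack([u,v,np.ones_like(u)],-1)@np.linalg.inv(K).T
    return (r*D[...,None]-t)@R
E
python3 - <<'E'
from h import *
o=bot.get_obs(); print(o["t"],o["eef_pos"],o["tool_rot"],o["contact_force"])
ims=[]
for c in("top","side"):
    p,d=bot.read_camera(c); ims.append(p); np.savez(f"{c}.npz",p=p,d=d)
    C=cloud(c,d)
    for n in("ball_knob","flat_cap","tin","rack","egg_timer","salt_shaker","mug"):
        for b in bot.boxes_of(n,c)[:4]:
            u,v=map(int,np.round(b["at"])); print(c,n,round(b["score"],2),(u,v),C[v,u].round(3))
for c,p in zip("ts",ims): cv2.imwrite(f"pics/{c}0.png",cv2.resize(p,(800,600)))
E
```

```text
0.0 [ 0.15237009 -0.65730223  0.40371723] [-8.95083511e-04  9.93519329e-01  1.13659615e-01 -1.83848879e-04] [ 0.64940143 -0.04795042 -0.07548811]
top tin 0.81 (194, 183) [0.612 0.115 0.025]
top tin 0.7 (278, 223) [ 0.482 -0.162  0.024]
top tin 0.65 (296, 192) [ 0.579 -0.219  0.051]
top rack 0.98 (291, 186) [ 0.607 -0.207  0.002]
top egg_timer 0.7 (367, 233) [ 0.45  -0.439  0.046]
side ball_knob 0.46 (282, 203) [ 0.599 -0.018  0.075]
side tin 0.97 (329, 215) [0.626 0.122 0.022]
side tin 0.74 (234, 188) [ 0.509 -0.149  0.021]
side rack 0.89 (225, 219) [ 0.616 -0.183  0.037]
side rack 0.72 (394, 228) [0.686 0.299 0.027]
side rack 0.61 (347, 164) [0.487 0.194 0.071]
side egg_timer 0.6 (134, 180) [ 0.463 -0.448  0.04 ]
side salt_shaker 0.83 (347, 166) [0.486 0.197 0.059]
side mug 0.93 (394, 224) [0.674 0.302 0.028]
```

View pics/t0.png

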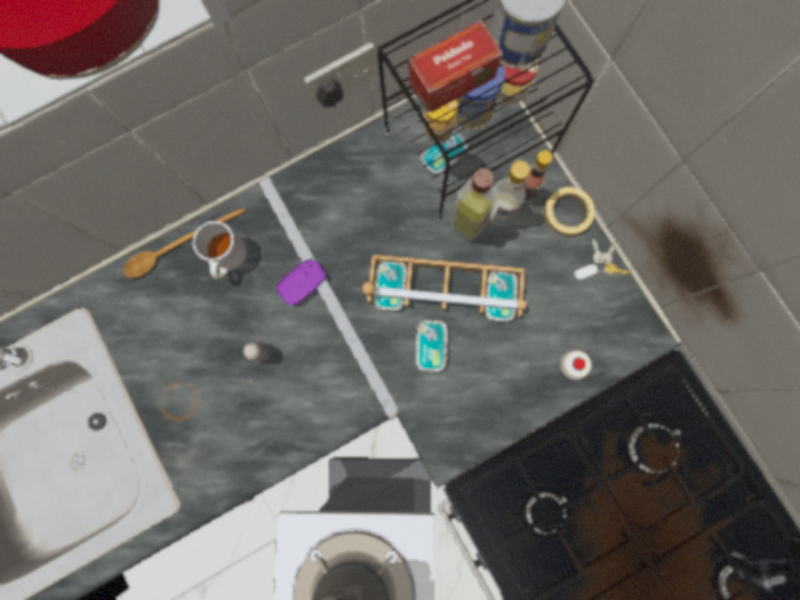

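View pics/s0.png

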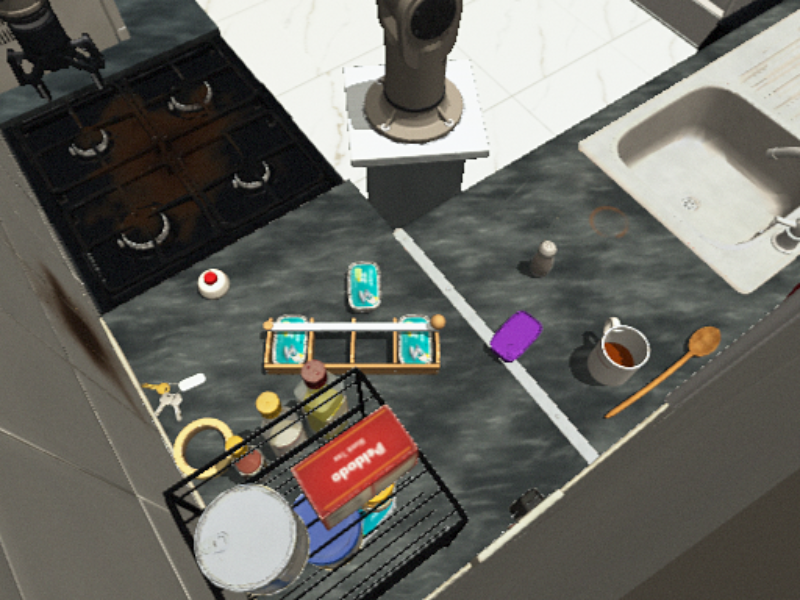

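The ball sits at the left end: top view (368,288), side view (438,322) in the 800x600 pictures. The flat cap is at the right, so the third gap is c. The real tin is teal, at top view (431,345), roughly in front of b/c. I'll measure the rail and the tin next.

```bash
cat > meas.py <<'E'
from h import *
def teal(p): 
    h=cv2.cvtColor(p,cv2.COLOR_BGR2HSV); return (h[...,0]>75)&(h[...,0]<100)&(h[...,1]>80)&(h[...,2]>60)
if __name__=="__main__":
  for c in("top","side"):
    f=np.load(c+".npz");p,d=f["p"],f["d"];C=cloud(c,d)
    hsv=cv2.cvtColor(p,cv2.COLOR_BGR2HSV)
    X,Y,Z=C[...,0],C[...,1],C[...,2]
    roi=(X>.52)&(X<.68)&(Y>-.4)&(Y<.02)
    rail=roi&(Z>.035)&(Z<.056)&(hsv[...,1]<50)&(hsv[...,2]>130)
    P=C[rail]; (vx,vy,x0,y0)=cv2.fitLine(P[:,:2].astype(np.float32),cv2.DIST_HUBER,0,.01,.01).ravel()
    s=np.sign(vy); ey=np.array([vx,vy])*s
    t=(P[:,:2]-[x0,y0])@ey
    print(c,"rail n",len(P),"z",np.median(P[:,2]),"yaw deg",np.degrees(np.arctan2(-ey[0],ey[1])),"ends",[x0,y0]+ey*t.max(),[x0,y0]+ey*t.min(),np.ptp(t))
    ball=(np.abs(X-.6)<.04)&(np.abs(Y+.02)<.05)&(Z>.052)&(Z<.085); print("ball",ball.sum(),C[ball].mean(0),C[ball].min(0),C[ball].max(0))
    fr=(X>.4)&(X<.575)&(Y>-.26)&(Y<-.08)&(Z>.012)&(Z<.035)
    n,l,st,_=cv2.connectedComponentsWithStats(fr.astype(np.uint8)); k=1+np.argmax(st[1:,4])
    Q=C[l==k]; print("tin",len(Q),np.median(Q[:,2]),cv2.minAreaRect((Q[Q[:,2]>.019][:,:2]*1000).astype(np.float32)))
    tops=roi&teal(p)&(Z>.012)&(Z<.035)&(X>.55)
    n,l,st,_=cv2.connectedComponentsWithStats(tops.astype(np.uint8))
    for k in range(1,n):
        if st[k,4]>15: print(" shelved",st[k,4],C[l==k].mean(0).round(3))
E
python3 meas.py
```

```text
top rail n 441 z 0.04687110672816488 yaw deg -5.4113855 ends [ 0.59934284 -0.03686588] [ 0.57156831 -0.33006787] 0.29451457681004634
ball 60 [ 0.59937745 -0.02704235  0.07427951] [ 0.58718724 -0.0380676   0.0665396 ] [ 0.61354523 -0.0156022   0.0807711 ]
tin 602 0.02405099871576022 ((488.3563537597656, -154.29469299316406), (61.530357360839844, 103.90523529052734), 89.96304321289062)
 shelved 162 [ 0.631 -0.072  0.024]
 shelved 162 [ 0.609 -0.305  0.024]
 shelved 70 [ 0.58  -0.062  0.023]
 shelved 61 [ 0.559 -0.293  0.024]
side rail n 547 z 0.04539258891796578 yaw deg -4.899969 ends [ 0.60094427 -0.03067821] [ 0.57544869 -0.32807324] 0.2984858980734234
ball 77 [ 0.60481161 -0.02559464  0.07213964] [ 0.59036574 -0.03796254  0.05917467] [ 0.61512658 -0.01158542  0.08090127]
tin 594 0.02276559258074925 ((489.0190734863281, -153.65249633789062), (61.886070251464844, 107.29022979736328), 85.72467803955078)
 shelved 37 [ 0.573 -0.061  0.023]
 shelved 29 [ 0.554 -0.289  0.022]
 shelved 261 [ 0.605 -0.3    0.023]
 shelved 267 [ 0.628 -0.068  0.023]
```

```bash
cat > go.py <<'E'
# how far to a rack-frame point (x,y mm), in tool axes; usage go.py x y [z_tcp_mm]
import sys; from h import *; from scipy.spatial.transform import Rotation as Ro
O=np.array([.6145,-.1845]); a=np.radians(-5.15); E=np.array([[np.cos(a),np.sin(a)],[-np.sin(a),np.cos(a)]])
if __name__=="__main__":
    o=bot.get_obs(); w,x,y,z=o["tool_rot"]; R=Ro.from_quat([x,y,z,w]).as_matrix(); p=o["eef_pos"]
    v=[float(s)/1000 for s in sys.argv[1:]]; T=np.append(O+E.T@np.array(v[:2]), v[2] if len(v)>2 else p[2])
    psi=np.degrees(np.arctan2(R[1,0],R[0,0]))
    print("t",o["t"],"rack pos",(E@(p[:2]-O)*1000).round(1),"z",round(p[2]*1000,1),"psi",psi.round(2),"F",o["contact_force"].round(1),"w",o["gripper_width"])
    print("tool delta mm",(R.T@(T-p)*1000).round(1),"turn deg",(psi-np.degrees(a)).round(1), "tilt z",R[:,2].round(3))
E
python3 go.py -28 110 260
python3 - <<'E'
from h import *
f=np.load("side.npz");C=cloud("side",f["d"]);m=(C[...,2]>.1)&(C[...,2]<.6)&(C[...,0]>.4)&(f["d"]>0)&(C[...,1]>-.5)&(C[...,1]<.1)
P=C[m]
for lo in np.arange(.1,.6,.1):
    q=P[(P[:,2]>=lo)&(P[:,2]<lo+.1)]; print(lo,len(q),q.min(0) if len(q) else'')
E
```

```text
t 0.8 rack pos [-417.7 -512.6] z 404.7 psi 13.05 F [ 0.3 -0.1 -0.3] w 1.0023746531553042
tool delta mm [ 564.7 -469.8  144.7] turn deg 18.2 tilt z [ 0. -0. -1.]
0.1 2861 [ 0.72793076 -0.4998684   0.10000685]
0.2 4538 [ 0.73642248 -0.49996692  0.20016597]
0.30000000000000004 8052 [ 0.77003417 -0.49992098  0.30000461]
0.4 7017 [ 0.79984868 -0.49996192  0.40001589]
0.5 5160 [ 0.79992918 -0.49999428  0.50000076]
```

```bash
python3 -m pendant '[[0,0,0,0,6.1],[0,0,0,0,6.1],[0,0,0,0,6.0]]' 20; python3 go.py -28 110 270
```

```text
t: 1.05
eef_pos: [0.1524, -0.6576, 0.4047]
tool_rot: [0.0, 0.999, -0.048, 0.0]
contact_force: [-0.3, 0.5, 0.1]
gripper_width: 0.601
grasp_force: 0.0
t 1.05 rack pos [-417.8 -512.7] z 404.7 psi -5.45 F [-0.3  0.5  0.1] w 0.6013815816503139
tool delta mm [ 386.5 -624.7  134.7] turn deg -0.3 tilt z [ 0. -0. -1.]
```

```bash
python3 -m pendant '[[0,16,-26,0,0],[0,16,-26,0,0]]' >/dev/null; python3 go.py -28 110 270
```

```text
t 1.2167 rack pos [-375.7 -442.3] z 404.4 psi -5.48 F [ 1.  -0.1 -0.1] w 0.2971651400136508
tool delta mm [ 344.6 -554.5  133.4] turn deg -0.3 tilt z [-0.001 -0.001 -1.   ]
```

I gave that row in millimetres instead of metres. It was capped at 41.7 mm per row, in the intended direction, so no harm was done. I'll use metres from here on.

```bash
python3 -m pendant '[[0,0.017,-0.028,0,0],[0,0.017,-0.028,0,0],[0,0.017,-0.028,0,0],[0,0.017,-0.028,0,0],[0,0.017,-0.028,0,0],[0,0.017,-0.028,0,0],[0,0.017,-0.028,0,0],[0,0.017,-0.028,0,0],[0,0.017,-0.028,0,0],[0,0.017,-0.028,0,0],[0,0,0,0,0],[0,0,0,0,0]]' >/dev/null; python3 go.py -28 110 270
```

```text
t 2.2167 rack pos [-202.9 -159.9] z 405.0 psi -4.89 F [-0.4 -1.1  0.5] w -0.0038139974163608065
tool delta mm [ 176.  -269.1  135.1] turn deg 0.3 tilt z [ 0.001  0.    -1.   ]
```

Run:
```python
from h import *
m=bot.camera_model("wrist");p,d=bot.read_camera("wrist");cv2.imwrite("pics/w0.png",p);np.savez("wrist.npz",p=p,d=d,R=m["R"],t=m["t"],K=m["intrinsics"])
```

```text
(no output)
```

View pics/w0.png

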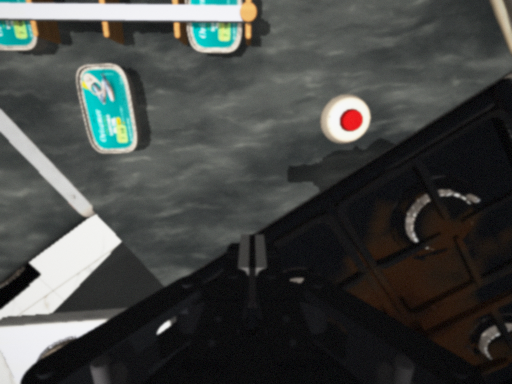

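Wrist view: the tin is at (108,108), slightly skewed relative to the rack, and the rail runs along the top edge at row 12. I'll continue to the start point over gap a.

```bash
cat > wm.py <<'E'
from h import *; from go import O,E
def tin(p,d,m):
    C=cloud("wrist",d,m); r=np.stack([(C[...,:2]-O)@E.T*1000][0:1],0)[0]; Z=C[...,2]*1000
    fr=(r[...,0]>-230)&(r[...,0]<-18)&(abs(r[...,1]+0)<75)&(Z>15)&(Z<33)&(d>0)
    fr=cv2.morphologyEx(fr.astype(np.uint8),cv2.MORPH_OPEN,np.ones((5,5)))
    n,l,st,_=cv2.connectedComponentsWithStats(fr)
    k=1+np.argmax(st[1:,4]); Q=r[l==k]; print("tin (rack mm)",len(Q),np.median(Z[l==k]),cv2.minAreaRect(Q.astype(np.float32)))
    h=cv2.cvtColor(p,cv2.COLOR_BGR2HSV)
    ra=(Z>38)&(Z<54)&(abs(r[...,0]+28)<25)&(abs(r[...,1])<150)&(h[...,1]<50)&(h[...,2]>130)
    if ra.sum()>200:
        P=r[ra]; vx,vy,x0,y0=cv2.fitLine(P.astype(np.float32),cv2.DIST_HUBER,0,.01,.01).ravel()
        print("rail x at y=0",x0-y0*vx/vy,"skew deg",np.degrees(np.arctan(-vx/vy)),"y",P[:,1].min(),P[:,1].max(),"z",np.median(Z[ra]))
        b=(Z>52)&(Z<85)&(abs(r[...,0]+28)<25)&(r[...,1]>130)&(r[...,1]<185); print("ball",b.sum(),np.append(r[b].mean(0),Z[b].max()) if b.any() else '')
if __name__=="__main__":
    f=np.load("wrist.npz"); tin(f["p"],f["d"],dict(R=f["R"],t=f["t"],intrinsics=f["K"]))
E
python3 wm.py
python3 -m pendant '[[0,0.015,-0.03,0,0],[0,0.015,-0.03,0,0],[0,0.015,-0.03,0,0],[0,0.015,-0.03,0,0],[0,0.015,-0.03,0,0],[0,0,0,0,0]]' >/dev/null
python3 - <<'E'
from h import *; import wm
m=bot.camera_model("wrist");p,d=bot.read_camera("wrist");np.savez("w2.npz",p=p,d=d);wm.tin(p,d,m)
E
python3 go.py -28 110 235
```

```text
tin (rack mm) 4358 25.059526345652138 ((-129.70623779296875, 19.39228630065918), (104.78759002685547, 63.687538146972656), 3.1844120025634766)
rail x at y=0 -30.429825 skew deg -0.30379745 y -149.35095311391004 106.0302540439714 z 47.970099934052854
ball 0 
tin (rack mm) 3420 24.94981498227319 ((-129.632080078125, 19.543689727783203), (104.68020629882812, 62.91633987426758), 1.986124038696289)
rail x at y=0 -30.156406 skew deg -0.31829795 y -149.82358298162953 149.94661434935387 z 47.868936057011986
ball 636 [-29.68908897 152.71994032  81.05542293]
t 2.8167 rack pos [-128.    -9.8] z 404.8 psi -4.92 F [ 0.1 -0.9 -0. ] w -0.0011743783697341756
tool delta mm [ 100.4 -119.2  170. ] turn deg 0.2 tilt z [ 0.001  0.001 -1.   ]
```

```bash
sed -i 's/O=np.array.*; a=np.radians(-5.15)/O=np.array([.613,-.186]); a=np.radians(-5.3)/' go.py
python3 -m pendant '[[0,0.025,-0.03,0.01,0],[0,0.025,-0.03,0.03,0],[0,0.025,-0.03,0.03,0],[0,0.025,-0.03,0.03,0],[0,0,0,0.03,0],[0,0,0,0.02,0],[0,0,0,0.01,0],[0,0,0,0,0],[0,0,0,0,0]]' ; python3 go.py -28 110 219
```

```text
t: 3.57
eef_pos: [0.5824, -0.0887, 0.2589]
tool_rot: [0.0, 0.999, -0.046, -0.0]
contact_force: [-0.4, 0.2, 0.6]
gripper_width: 0.006
grasp_force: 0.0
t 3.5667 rack pos [-39.5  94.1] z 258.9 psi -5.3 F [-0.4  0.2  0.6] w 0.005938871666618659
tool delta mm [ 11.5 -16.   39.9] turn deg -0.0 tilt z [-0.    -0.001 -1.   ]
```

```bash
python3 -m pendant '[[0,0.0115,-0.016,0,0],[0,0,0,0.012,0],[0,0,0,0.012,0],[0,0,0,0.008,0],[0,0,0,0,0],[0,0,0,0,0]]' ; python3 -m pendant '[[0,0,0,0.002,0],[0,0,0,0.002,0],[0,0,0,0.001,0],[0,0,0,0,0]]'; python3 go.py -28 110 219
```

```text
t: 4.07
eef_pos: [0.5946, -0.0727, 0.2257]
tool_rot: [0.0, 0.999, -0.045, -0.001]
contact_force: [-0.1, -0.6, 0.4]
gripper_width: 0.001
grasp_force: 0.0
t: 4.4
eef_pos: [0.5954, -0.0719, 0.2215]
tool_rot: [0.0, 0.999, -0.045, 0.0]
contact_force: [-0.3, -0.3, -0.5]
gripper_width: -0.004
grasp_force: 0.0
t 4.4 rack pos [-28.1 111.9] z 221.5 psi -5.15 F [-0.3 -0.3 -0.5] w -0.0040871030700075734
tool delta mm [0.1 1.9 2.5] turn deg 0.1 tilt z [ 0. -0. -1.]
```

```bash
for i in 1 2; do :; done; python3 -m pendant '[[0,0,0,0.001,0],[0,0,0,0,0],[0,0,0,0,0]]'; python3 -m pendant '[[0,0,0,0.001,0],[0,0,0,0,0],[0,0,0,0,0]]';  python3 -m pendant '[[0,0,0,0.001,0],[0,0,0,0,0],[0,0,0,0,0]]'
```

```text
t: 4.65
eef_pos: [0.5955, -0.0718, 0.2206]
tool_rot: [-0.0, 0.999, -0.045, 0.0]
contact_force: [-0.1, 0.7, 0.1]
gripper_width: -0.001
grasp_force: 0.0
t: 4.9
eef_pos: [0.5955, -0.0718, 0.2196]
tool_rot: [0.0, 0.999, -0.045, 0.0]
contact_force: [-0.5, -0.3, 0.3]
gripper_width: 0.002
grasp_force: 0.1
t: 5.15
eef_pos: [0.5955, -0.0718, 0.2195]
tool_rot: [0.0, 0.999, -0.045, 0.0]
contact_force: [-2.4, 1.0, 9.3]
gripper_width: 0.001
grasp_force: 4.4
```

Contact at 9 N with the tips on rail a. Next I slide to the right, which is tool +y.

```bash
python3 -m pendant '[[0,0,0.004,0,0],[0,0,0.008,0,0],[0,0,0.01,0,0],[0,0,0.01,0,0],[0,0,0.01,0,0],[0,0,0.01,0,0],[0,0,0.008,0,0],[0,0,0.008,0,0],[0,0,0.006,0,0],[0,0,0.002,0,0],[0,0,0,0,0]]'; python3 go.py -28 -39
```

```text
t: 6.07
eef_pos: [0.5894, -0.1474, 0.2195]
tool_rot: [-0.0, 0.999, -0.045, 0.001]
contact_force: [0.1, 1.0, 5.3]
gripper_width: 0.003
grasp_force: 2.7
t 6.0667 rack pos [-27.1  36.2] z 219.5 psi -5.16 F [0.1 1.  5.3] w 0.002727047331417651
tool delta mm [-1.1 75.2 -0. ] turn deg 0.1 tilt z [ 0.002  0.    -1.   ]
```

```bash
python3 -m pendant '[[0,0,0.004,0,0],[0,0,0.008,0,0],[0,0,0.01,0.0002,0],[0,0,0.01,0,0],[0,0,0.01,0,0],[0,0,0.01,0,0],[0,0,0.008,0,0],[0,0,0.008,0,0],[0,0,0.004,0,0],[0,0,0,0,0]]'; python3 go.py -28 -39
```

```text
t: 6.9
eef_pos: [0.5831, -0.2193, 0.2196]
tool_rot: [-0.0, 0.999, -0.045, 0.001]
contact_force: [0.1, 1.0, 5.9]
gripper_width: 0.001
grasp_force: 3.2
t 6.9 rack pos [-26.7 -35.9] z 219.6 psi -5.17 F [0.1 1.  5.9] w 0.000762340589225424
tool delta mm [-1.3  3.1 -0. ] turn deg 0.1 tilt z [ 0.003  0.    -1.   ]
```

```bash
python3 -m pendant '[[0,0,0,-0.015,0],[0,0,0,-0.035,0],[0,0,0,-0.03,0],[0.085,-0.03,-0.015,0,0],[0.085,-0.035,-0.02,0,0],[0.085,-0.025,-0.015,0,0],[0.085,-0.012,-0.007,0,0],[0.085,0,0,0,0],[0.085,0,0,0,0]]' >/dev/null
python3 - <<'E'
from h import *; import wm
m=bot.camera_model("wrist");p,d=bot.read_camera("wrist");cv2.imwrite("pics/w1.png",p);wm.tin(p,d,m)
E
python3 go.py -128 21 190
```

```text
tin (rack mm) 6581 24.867719179116207 ((-128.23977661132812, 20.804752349853516), (104.9361343383789, 62.65741729736328), 2.2714812755584717)
rail x at y=0 -28.727753 skew deg -0.13250315 y -148.1973241124956 149.99460111189248 z 47.805212902468206
ball 1683 [-28.92342546 153.21912399  81.660102  ]
t 7.7 rack pos [-129.1   20.4] z 298.7 psi -5.16 F [-0.2 -0.4 -0.2] w 0.9269477401648868
tool delta mm [  0.9  -0.6 108.7] turn deg 0.1 tilt z [ 0.001 -0.001 -1.   ]
```

View pics/w1.png

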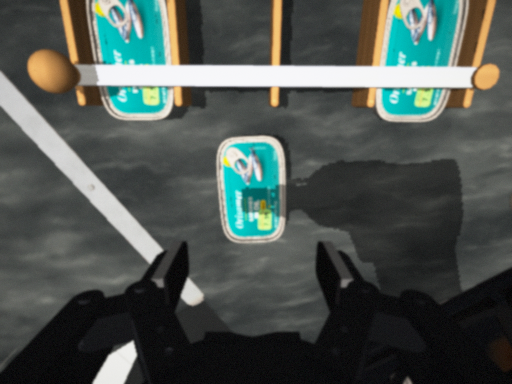

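Wrist view: the tin is at (252,190), between the open fingers' columns. Gap c is empty, between the dividers at columns 275 and 370. I'll straddle the tin, close loosely around it and slide it sideways.

```bash
python3 -m pendant '[[0.085,0,0,0.02,0],[0.085,0,0,0.03,0],[0.085,0,0,0.03,0],[0.085,0,0,0.022,0],[0.085,0,0,0.012,0],[0.085,0,0,0.006,0],[0.085,0,0,0,0],[0.064,0,0,0,0],[0.064,0,0,0,0],[0.064,0,0,0,0]]'; python3 go.py -128 -39 177
```

```text
t: 8.53
eef_pos: [0.4863, -0.1536, 0.1796]
tool_rot: [0.0, 0.999, -0.045, 0.001]
contact_force: [-0.0, 0.1, 0.3]
gripper_width: 0.75
grasp_force: 0.0
t 8.5333 rack pos [-129.1   20.6] z 179.6 psi -5.16 F [-0.   0.1  0.3] w 0.7498993423160624
tool delta mm [ 1.  59.6  2.6] turn deg 0.1 tilt z [ 0.002 -0.001 -1.   ]
```

```bash
python3 -m pendant '[[0.064,0,0.002,0.001,0],[0.064,0,0.003,0,0],[0.064,0,0.005,0,0],[0.064,0,0.005,0,0],[0.064,0,0.005,0,0],[0.064,0,0.005,0,0],[0.064,0,0.005,0,0]]';python3 -m pendant '[[0.064,0,0.005,0,0],[0.064,0,0.005,0,0],[0.064,0,0.005,0,0],[0.064,0,0.005,0,0],[0.064,0,0.005,0,0],[0.064,0,0.004,0,0],[0.064,0,0.002,0,0],[0.064,0,0,0,0],[0.064,0,0,0,0]]'
python3 - <<'E'
from h import *; import wm
m=bot.camera_model("wrist");p,d=bot.read_camera("wrist");cv2.imwrite("pics/w2.png",p);np.savez("w2.npz",p=p,d=d,R=m["R"],t=m["t"],K=m["intrinsics"]);wm.tin(p,d,m)
E
python3 go.py -128 -39 177
```

```text
t: 9.12
eef_pos: [0.4829, -0.1839, 0.1774]
tool_rot: [0.0, 0.999, -0.045, -0.0]
contact_force: [0.1, 1.2, 1.9]
gripper_width: 0.751
grasp_force: 0.7
t: 9.87
eef_pos: [0.4801, -0.2143, 0.1773]
tool_rot: [0.0, 0.999, -0.045, -0.0]
contact_force: [0.4, 0.4, 0.3]
gripper_width: 0.747
grasp_force: 0.0
tin (rack mm) 19643 24.853264347743835 ((-128.12179565429688, -36.34378433227539), (76.93521881103516, 101.47315216064453), 89.25452423095703)
rail x at y=0 -28.465517 skew deg -0.13719548 y -129.84820862206385 44.504896097237065 z 47.80830562884788
ball 0 
t 9.9167 rack pos [-129.7  -40.3] z 177.3 psi -5.15 F [-0.7  0.3  0.3] w 0.750249753371918
tool delta mm [ 1.7 -1.3  0.3] turn deg 0.1 tilt z [-0. -0. -1.]
```

View pics/w2.png

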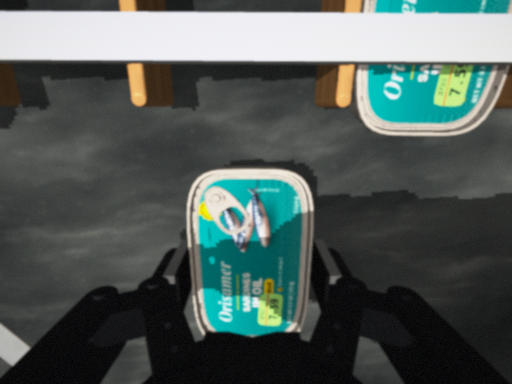

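The tin is caught between the fingers, with its centre near column 251. The dividers of gap c at columns 138 and 343 have their midpoint near 240. I'll measure that offset properly.

Run:
```python
from h import *; from go import O,E
f=np.load("w2.npz");p,d=f["p"],f["d"];C=cloud("wrist",d,dict(R=f["R"],t=f["t"],intrinsics=f["K"]))
r=(C[...,:2]-O)@E.T*1000;Z=C[...,2]*1000
m=(Z>35)&(Z<43)&(r[...,0]>-55)&(r[...,0]<-38)
n,l,st,ce=cv2.connectedComponentsWithStats(m.astype(np.uint8))
for k in range(1,n):
    if st[k,4]>50: q=r[l==k]; print(st[k,4],ce[k].round(),q.mean(0).round(1),q[:,1].min().round(1),q[:,1].max().round(1),q[:,0].min().round(1),Z[l==k].mean().round(1))
m=(Z>20)&(Z<30)&(r[...,0]<-70)
for x in range(-125,-76,6):
    s=m&(abs(r[...,0]-x)<1.5)&(abs(r[...,1]+39)<37.0); h=cv2.cvtColor(p,cv2.COLOR_BGR2HSV); s&=~((h[...,2]<45))
    print(x,np.percentile(r[s][:,1],[1,99]).round(1) if s.any() else '')
print("camera rack xy",E@((-f["R"].T@f["t"])[:2]-O)*1000)
```

```text
663 [139.  88.] [-43.9   1.3] -1.4 5.1 -50.4 39.3
633 [342.  89.] [-44.  -75.2] -79.1 -72.5 -50.6 39.2
-125 [-71.5  -9.6]
-119 [-75.6  -3.1]
-113 [-70.6  -9.6]
-107 [-70.5 -10. ]
-101 [-70.1 -10. ]
-95 [-69.6 -10.6]
-89 [-68.1 -12.2]
-83 [-65.1 -15.3]
-77 [-56.5 -23.6]
camera rack xy [-50.01620481 -41.34954847]
```

```bash
python3 -m pendant '[[0.061,0,0,0,0],[0.061,0,0,0,0],[0.061,0,-0.001,0,0],[0.061,0,-0.001,0,0],[0.061,0,-0.001,0,0],[0.061,0,0,0,0]]'; python3 -m pendant '[[0.085,0,0,0,0],[0.085,0,0,0,0],[0.085,0,0,0,0],[0.085,0,0,-0.015,0],[0.085,0,0,-0.035,0],[0.085,0,0,-0.02,0],[0.04,-0.03,0,0,0],[0.02,-0.03,0,0,0],[0.02,-0.02,0,0,0],[0.02,0,0,0,0]]' >/dev/null
python3 - <<'E'
from h import *; import wm
m=bot.camera_model("wrist");p,d=bot.read_camera("wrist");wm.tin(p,d,m)
from go import O,E
C=cloud("wrist",d,m);r=(C[...,:2]-O)@E.T*1000;Z=C[...,2]*1000
m=(Z>34)&(Z<43)&(r[...,0]>-55)&(r[...,0]<-38)
n,l,st,ce=cv2.connectedComponentsWithStats(m.astype(np.uint8))
for k in range(1,n):
    if st[k,4]>30: print(st[k,4],r[l==k].mean(0).round(1))
E
python3 go.py -205 -37 182
```

```text
t: 10.42
eef_pos: [0.4805, -0.2109, 0.1773]
tool_rot: [-0.0, 0.999, -0.045, -0.0]
contact_force: [-0.3, 0.2, -0.7]
gripper_width: 0.716
grasp_force: 0.0
tin (rack mm) 14978 24.82296327559417 ((-130.08047485351562, -37.78125), (104.82600402832031, 63.16863250732422), 0.2406587153673172)
t 11.3 rack pos [-211.7  -37.7] z 247.3 psi -5.22 F [0.4 0.8 0. ] w 0.3595192963972437
tool delta mm [ 6.8 -0.7 65.3] turn deg 0.1 tilt z [-0.002 -0.    -1.   ]
```

```bash
python3 -m pendant '[[0.02,0,-0.0003,0.03,0],[0.02,0,0,0.025,0],[0.02,0,0,0.01,0],[0.02,0.005,0,0,0],[0.02,0.005,0,0,0],[0.02,0.003,0,0,0],[0.02,0.003,0,0,0],[0.02,0.003,0,0,0],[0.02,0.004,0,0,0],[0.02,0.005,0,0,0],[0.02,0.005,0,0,0]]'; python3 -m pendant '[[0.02,0.005,0,0,0],[0.02,0.005,0,0,0],[0.02,0.005,0,0,0],[0.02,0.005,0,0,0],[0.02,0.005,0,0,0],[0.02,0.003,0,0,0],[0.02,0,0,0,0]]';  python3 - <<'E'
from h import *; import wm
m=bot.camera_model("wrist");p,d=bot.read_camera("wrist");cv2.imwrite("pics/w3.png",p);wm.tin(p,d,m)
E
python3 go.py -69 -37.5 182
```

```text
t: 12.22
eef_pos: [0.434, -0.2067, 0.1826]
tool_rot: [0.0, 0.999, -0.045, 0.0]
contact_force: [-1.1, 0.9, 1.1]
gripper_width: 0.234
grasp_force: 0.7
t: 12.8
eef_pos: [0.4626, -0.2091, 0.1824]
tool_rot: [-0.0, 0.999, -0.045, 0.001]
contact_force: [0.2, -0.5, 0.2]
gripper_width: 0.231
grasp_force: 0.0
tin (rack mm) 29256 24.827363201873034 ((-90.08561706542969, -37.575965881347656), (111.7410888671875, 63.34315872192383), 0.147789865732193)
rail x at y=0 -34.99875 skew deg 0.026020516 y -125.07609645198386 47.45230118431594 z 47.77171007286502
ball 0 
t 12.85 rack pos [-148.1  -36.9] z 182.3 psi -5.13 F [ 0.5  0.  -0.7] w 0.2362166325075466
tool delta mm [79.1  0.8  0.4] turn deg 0.2 tilt z [ 0.001 -0.    -1.   ]
```

View pics/w3.png

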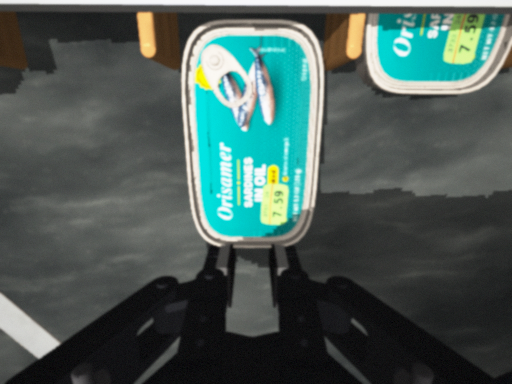

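The tin's front end, columns 182-325, is entering between the dividers at 148 and 355, centred and straight. I'll keep pushing.

```bash
python3 -m pendant '[[0.02,0.003,0,0,0],[0.02,0.005,0,0,0],[0.02,0.006,0,0,0],[0.02,0.006,0,0,0],[0.02,0.006,0,0,0],[0.02,0.006,0,0,0],[0.02,0.006,0,0,0],[0.02,0.006,0,0,0],[0.02,0.006,0,0,0],[0.02,0.005,0,0,0],[0.02,0.003,0,0,0]]'; python3 -m pendant '[[0.02,0.003,0,0,0],[0.02,0.003,0,0,0],[0.02,0.003,0,0,0],[0.02,0.002,0,0,0],[0.02,0.002,0,0,0],[0.02,0,0,0,0]]';python3 go.py -69 -37.5 182
```

```text
t: 13.77
eef_pos: [0.5202, -0.2143, 0.1824]
tool_rot: [-0.0, 0.999, -0.045, 0.0]
contact_force: [-1.2, -0.8, 1.3]
gripper_width: 0.238
grasp_force: 0.4
t: 14.27
eef_pos: [0.5327, -0.2155, 0.1824]
tool_rot: [0.0, 0.999, -0.045, 0.0]
contact_force: [0.0, -0.4, -0.2]
gripper_width: 0.234
grasp_force: 0.0
t 14.2667 rack pos [-77.2 -36.8] z 182.4 psi -5.14 F [ 0.  -0.4 -0.2] w 0.23357219989569505
tool delta mm [8.2 0.8 0.4] turn deg 0.2 tilt z [ 0.001 -0.    -1.   ]
```

```bash
python3 -m pendant '[[0.02,0.002,0,0,0],[0.02,0.002,0,0,0],[0.02,0.001,0,0,0],[0.02,0,0,0,0]]'|grep -E "eef|contact"; python3 -m pendant '[[0.02,0.001,0,0,0],[0.02,0.001,0,0,0],[0.02,0,0,0,0]]'|grep -E "eef|contact"; python3 -m pendant '[[0.02,0.001,0,0,0],[0.02,0,0,0,0]]'|grep -E "eef|contact"
python3 - <<'E'
from h import *
from go import O,E
m=bot.camera_model("wrist");p,d=bot.read_camera("wrist");cv2.imwrite("pics/w4.png",p)
C=cloud("wrist",d,m);r=(C[...,:2]-O)@E.T*1000;Z=C[...,2]*1000
s=(Z>20)&(Z<29)&(abs(r[...,1]+38)<33)&(r[...,0]<-40)
print("near end x",np.percentile(r[s][:,0],[1,3,10]))
E
```

```text
eef_pos: [0.5376, -0.2159, 0.1824]
contact_force: [-0.0, 0.1, -0.8]
eef_pos: [0.5394, -0.2161, 0.1824]
contact_force: [0.0, -0.4, 0.4]
eef_pos: [0.5404, -0.2162, 0.1824]
contact_force: [-0.4, -0.4, 0.1]
near end x [-73.55423253 -63.75304823 -60.21851409]
```

View pics/w4.png

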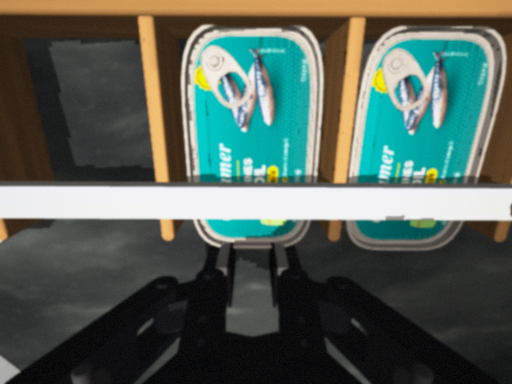

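The tin in gap c has its near end at row 246, level with its neighbour at 248. I'll nudge it until the board pushes back.

```bash
for s in a; do python3 -m pendant '[[0.02,0.001,0,0,0],[0.02,0,0,0,0]]'|grep -E "eef|contact"; python3 -m pendant '[[0.02,0.001,0,0,0],[0.02,0,0,0,0]]'|grep -E "eef|contact"; done
```

```text
eef_pos: [0.5408, -0.2163, 0.1822]
contact_force: [-3.6, 0.8, 2.4]
eef_pos: [0.5412, -0.2163, 0.1821]
contact_force: [-5.7, 1.3, 5.6]
```

```bash
python3 -m pendant '[[0.02,0.001,0,0,0],[0.02,0,0,0,0],[0.02,0,0,0,0]]'|grep -E "eef|contact"; python3 go.py -69 -37.5
python3 - <<'E'
from h import *
from go import O,E
m=bot.camera_model("wrist");p,d=bot.read_camera("wrist")
C=cloud("wrist",d,m);r=(C[...,:2]-O)@E.T*1000;Z=C[...,2]*1000
b=(Z>34)&(Z<43)&(r[...,0]>25)&(r[...,0]<60); print("board front",np.percentile(r[b][:,0],[2,5,50]))
for c,n in((-38,"tin"),(-115,"d")):
    s=(Z>20)&(Z<29)&(abs(r[...,1]-c)<20)&(r[...,0]>0)&(r[...,0]<50); print(n,"far end",np.percentile(r[s][:,0],[97,99,100]))
E
```

```text
eef_pos: [0.5415, -0.2164, 0.182]
contact_force: [-8.1, 1.3, 6.5]
t 15.65 rack pos [-68.4 -36.9] z 182.0 psi -5.17 F [-8.1  1.3  6.5] w 0.2340663677850568
tool delta mm [-0.6  0.6  0. ] turn deg 0.1 tilt z [-0.005  0.    -1.   ]
board front [27.22813114 30.45598505 42.69904402]
tin far end [41.19652742 41.46050677 41.89166995]
d far end [40.72741102 41.24507483 41.66763392]
```

The tin is home: it holds at 8 N and its far end is at the board face. I'll back off and lift, then check.

```bash
python3 -m pendant '[[0.02,-0.004,0,0,0],[0.02,-0.01,0,0,0],[0.02,-0.02,0,0,0],[0.02,-0.02,0,-0.02,0],[0.02,0,0,-0.04,0],[0.02,0,0,-0.04,0],[0.02,0,0,-0.02,0],[0.02,0,0,0,0],[0.02,0,0,0,0]]'|grep -E "eef|contact"
python3 - <<'E'
from h import *
from go import O,E
m=bot.camera_model("wrist");p,d=bot.read_camera("wrist");cv2.imwrite("pics/w5.png",p)
C=cloud("wrist",d,m);r=(C[...,:2]-O)@E.T*1000;Z=C[...,2]*1000
for c,n in((-38,"tin"),(-115,"d"),(118,"a")):
    s=(Z>20)&(Z<30)&(abs(r[...,1]-c)<36)&(r[...,0]>-75)&(r[...,0]<50); s=cv2.morphologyEx(s.astype(np.uint8),cv2.MORPH_OPEN,np.ones((5,5)))>0
    print(n,cv2.minAreaRect(r[s].astype(np.float32)))
E
```

```text
eef_pos: [0.4897, -0.2118, 0.3037]
contact_force: [-1.6, 0.1, -1.0]
tin ((-10.354774475097656, -37.181495666503906), (102.58694458007812, 63.14752960205078), 0.27762511372566223)
d ((-10.58187484741211, -115.06788635253906), (103.44970703125, 63.346771240234375), 0.17492736876010895)
a ((-11.020671844482422, 121.37165069580078), (64.66071319580078, 101.8972396850586), 89.96636199951172)
```

View pics/w5.png

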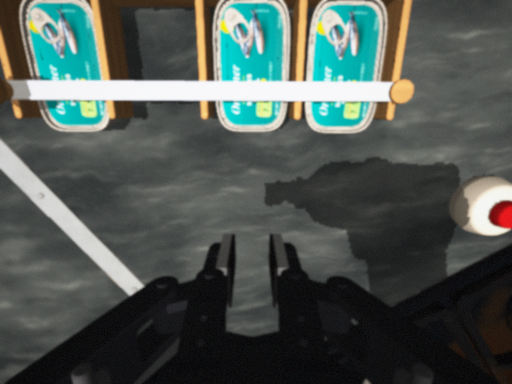

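The tin lies in gap c at (252,70), straight and level with its neighbours, and the hand is clear of everything. Handing in.

```bash
python3 -c "from station import bot; print(bot.hand_in())"
```

```text
the job is handed in; nothing more can be done
None
```

I counted the first three gaps from the ball along the rail without going over the fourth, then pushed the fish tin flat into the third gap (c) until it was home against the back board, and handed the job in at about 16 s; no verdict came back.

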